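# Make up an ink kit and a colour kit in the painting studio

### The job

Make up the two kits for the painting class. The black tray gets the ink-stick box, laid flat in its long compartment, and the stone seal and the red jar, one in each square compartment; the pale wooden tray gets the blue jar and the yellow jar, one in each compartment. Set everything down upright and gently, never dropping it, flat on the tray floors, and leave the green jar, the white jar and the orange paint dish standing where they are.

Things in the scene. Friction and masses are not known exactly. Their poses are not given: they have to be found in the camera images.
- blue_jar: dark blue pigment jar: upright glass jar, 44 mm across and 60 mm tall, dark blue powder seen through the glass; lid white and ribbed, same width as the glass, from 45 mm up, with a round dark blue swatch on top; about 130 g. Origin at the centre of its underside, z up.
- yellow_jar: yellow pigment jar: upright glass jar, 44 mm across and 60 mm tall, yellow powder seen through the glass; lid white and ribbed, same width as the glass, from 45 mm up, with a round yellow swatch on top; about 130 g. Origin at the centre of its underside, z up.
- red_jar: red pigment jar: upright glass jar, 44 mm across and 60 mm tall, red powder seen through the glass; lid white and ribbed, same width as the glass, from 45 mm up, with a round red swatch on top; about 130 g. Origin at the centre of its underside, z up.
- seal: stone seal: tan-brown square stone, 32 x 32 mm, standing upright, sides flat to 50 mm, a low round knob on top to 65 mm; a paler vein on two sides; about 150 g. Origin at the centre of its underside, x and y square to its sides, z up.
- ink_box: ink-stick box: closed box of pale wood lying flat, 112 mm long (its x) x 40 mm wide (its y) x 34 mm high, a dark blue paper band with a gold edge round it near one end; about 110 g, the lid does not come off. Origin at the centre of its underside, z up.
- black_tray: black lacquered tray with red edges, loose, 450 g, 152 (x) x 146 (y) mm, 14 mm high; floor 5 mm, walls and dividers 6 mm thick. Inside: one long compartment, centre x = +35, y = 0 mm, 70 (x) x 134 (y) mm; two square ones, centres x = -38, y = +35 and -35 mm, 64 x 64 mm. Origin at the centre of its underside, z up; things stand on the floor 5 mm above it.
- wood_tray: pale wooden tray, loose, 300 g, 76 (x) x 146 (y) mm, 14 mm high; floor 5 mm, walls and divider 6 mm thick. Two square compartments, centres x = 0, y = +35 and -35 mm, 64 x 64 mm inside. Origin at the centre of its underside, z up; things stand on the floor 5 mm above it.
- green_jar: green pigment jar: upright glass jar, 44 mm across and 60 mm tall, green powder seen through the glass; lid white and ribbed, same width as the glass, from 45 mm up, with a round green swatch on top; about 130 g. Origin at the centre of its underside, z up. Stays where it is.
- white_jar: white pigment jar: upright glass jar, 44 mm across and 60 mm tall, white powder seen through the glass; lid white and ribbed, same width as the glass, from 45 mm up, with a round white swatch on top; about 130 g. Origin at the centre of its underside, z up. Stays where it is.
- paint_dish: white porcelain paint dish, 64 mm across the rim, 20 mm high, with a cake of dried orange paint; about 90 g. Origin at the centre of its underside. Stays where it is.

How it is judged:
By the outcome, as a careful person would: the job done as asked, in the order asked, and still so for the second after the job is handed in, with the robot touching nothing.
It also fails if it takes over 109 s, if anything falls off the work surface, if the arm or the gripper's body presses on something with over 40 N, if the wrist force passes 120 N, or if a joint passes its speed limit or range.

### The arm

A 6-joint arm with a two-finger parallel gripper is mounted at the origin on the work surface. World frame = base frame: x ahead of the robot, y to its left, z up, the work surface at z = 0. Lengths are in m, angles in rad, forces in N, time in s.
With the tool pointing down it reaches from about 0.375 to 0.9 m from the base axis. Payload 3.1 kg.
Tool frame: the origin (TCP) lies at the centre of the arm's flange, where the gripper is bolted on; the fingertips stand 173 mm ahead of it and the grasp point (between the pads) lies 155 mm ahead of it (tip_extent is the distance from the TCP to the fingertips, in m); z points along the fingers, y is the direction in which the jaws open and shut (so a half turn about z gives the same grasp; the last joint's range is limited). The gripper opens to 85 mm and grips with 20 to 120 N. Pads are 22 mm wide; open, the fingers measure 114 mm over their backs; the gripper's body (76 mm by 85 mm) begins 54 mm behind the grasp point. The pads swing forward as they close: fully open they stand 13 mm farther back than shut.
Start: joints at [1.056, 0.527, 1.433, -0, 1.181, -0.178], TCP at [0.206, 0.59, 0.405] pointing down, gripper open.
Joint ranges: [-3.08, 3.08], [-0.75, 2.2], [0.22, 2.44], [-1.43, 4.57], [0, 2.65], [-2.85, 2.85]. Speed limits (rad/s): [2.79, 2.79, 3.14, 3.14, 3.14, 3.14].

### API

Orientations are given as a unit quaternion [x, y, z, w].
In Python, from station import sense, snapshot, sign_off, tip_extent gives the robot as it stands. The module is installed in compiled form; this text tells all that it offers.
- The arm moves only by the tool servo_tool, never from a script. Its argument "rows" is a list of rows, each a list of 3 entries, a list of its own where there are three numbers: the shift along the tool's x, y, z in mm, then the turn about the tool's z in degrees, then the opening, from -1 (shut) to 1 (fully open), so that 0 is half open. A call has 1 to 8 rows; each row is the pose to reach, as a shift and turn from the pose measured when the call began, along the tool's axes at that moment; what a row does not reach only later rows make up. A row lasts 1/10 s, in which the tool goes at most 50 mm and 8.59 degrees, less where a joint would pass 70% of its speed; a pose out of reach is approached as far as the arm can. A call with a gripper value outside its range is refused whole. The fingers move at their own pace and stop on an object; "force" is the grip in N (left out, the last holds). Time passes only in rows, so rows that repeat a pose let the fingers close. It gives the time, the measured TCP pose, the force and the opening at its end, in the units of the state.
- sense(): the state, without advancing time (a new reading comes with each control period).
- snapshot(name): name is "scene" or "top" or "wrist"; returns a dict with "image" (400x640x3 uint8, blue, green, red), "z_map" (400x640 float32, m along the optical axis (not along the pixel's ray), 0 where there is no reading), "vertical_fov" (degrees; the focal length in pixels is half the picture's height over the tangent of half this angle, whatever the lens; pixels are square), "cx", "cy" (the principal point, pixels), "cam_to_world" (4x4, takes a point from camera to world coordinates). Camera axes: x right, y down, z forward; pixel columns grow to the right and rows downward; lengths in m; the calibration is good to about 2 mm. A picture is of the moment at which its call begins.
- sign_off(): hands the job in, once; it reports no verdict.
The state is a dict: "t": time; "q": joint angles; "qd": joint speeds; "tau": joint torques, N m; "tcp_pos": TCP position; "tool_rot": TCP orientation; "force": force on the tool from outside, world axes, zero at the start; "ft_torque": the same for the moment, N m; "finger_gap": opening from 0.0 (shut) to 1.0 (fully open).
Only numpy, scipy, OpenCV 4.12 (cv2) and the standard library are available. Lean on these libraries where they do the work, as an engineer would, in place of code of your own. Each camera call takes 0.05 s, during which the arm holds its last target. There are 200 camera calls.

## Working session

There is one attempt and no reset: what is moved stays moved. The work goes in short steps, Python scripts to look and compute and a tool call to move; the robot and the scene stay as the last step left them, time stands still between calls to the robot, and variables do not carry over. Pictures are saved under pics/ and viewed, about 12 in all and at most 16, crops included, and the job is handed in when it is done.

Besides the shell and the picture viewer there is one more tool, called after ">>>" as name(argument=value, ...) on one line, values as JSON. servo_tool: Moves the arm, as the interface text tells. Its arguments: {"type":"object","properties":{"rows":{"type":"array"},"force":{"type":"number"}},"required":["rows"]}

```bash
mkdir -p pics; cat > h.py <<'E'
import numpy as np, cv2
from station import sense, snapshot, sign_off, tip_extent
def snap(n,f):
    s=snapshot(n); np.savez(''+f+'.npz',**s); cv2.imwrite('pics/'+f+'.png',s['image']); return s
def load(f): return np.load(''+f+'.npz')
def cloud(s):
    h,w=s['z_map'].shape; F=h/2/np.tan(np.radians(float(s['vertical_fov']))/2)
    v,u=np.mgrid[:h,:w]; z=s['z_map']
    P=np.stack([(u-s['cx'])/F*z,(v-s['cy'])/F*z,z,np.ones_like(z)],-1)@s['cam_to_world'].T
    P=P[...,:3]; P[z==0]=np.nan; return P
E
python3 - <<'E'
from h import *
print(sense(), tip_extent)
for n in ('top','scene'):
    s=snap(n,n+'0'); print(n,s['vertical_fov'],s['cam_to_world'])
E
```

```text
{'t': 0.0, 'q': array([ 1.05649752e+00,  5.28487501e-01,  1.43389914e+00,  3.34729368e-05,
        1.18139872e+00, -1.78520536e-01]), 'qd': array([-1.91617426e-03, -1.88721787e-03, -5.60867476e-04,  6.76845826e-04,
       -6.95828190e-04, -3.97661079e-06]), 'tau': array([ 8.05381715e-04, -4.42335856e+01, -1.78033519e+01, -1.70950620e-04,
        8.22378730e-03,  1.32941022e-05]), 'tcp_pos': array([0.20575065, 0.58980217, 0.4037211 ]), 'tool_rot': array([ 1.67107720e-01,  9.85938034e-01, -1.02597465e-03, -3.86794989e-04]), 'force': array([-0.39102201,  0.013529  , -0.08308438]), 'ft_torque': array([-0.00570011,  0.01318141, -0.00771114]), 'finger_gap': 0.995580256293468} 0.1734
top 53.389434869683335 [[-0.00200691 -0.9901727   0.1398356   0.43649255]
 [-0.99985011  0.00439162  0.01674716 -0.00972077]
 [-0.01719668 -0.13978103 -0.9900331   0.97625733]
 [ 0.          0.          0.          1.        ]]
scene 44.205358246103366 [[-0.62872825  0.62720699 -0.45968704  1.14372297]
 [ 0.77758833  0.51283564 -0.36380764  0.44771381]
 [ 0.0075612  -0.58618342 -0.81014309  1.06245091]
 [ 0.          0.          0.          1.        ]]
```

View pics/top0.png

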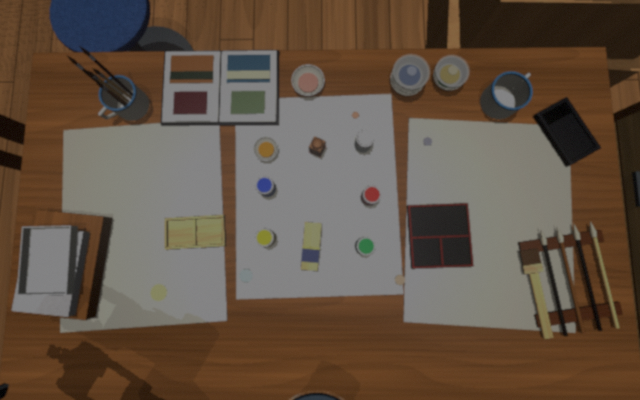

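View pics/scene0.png

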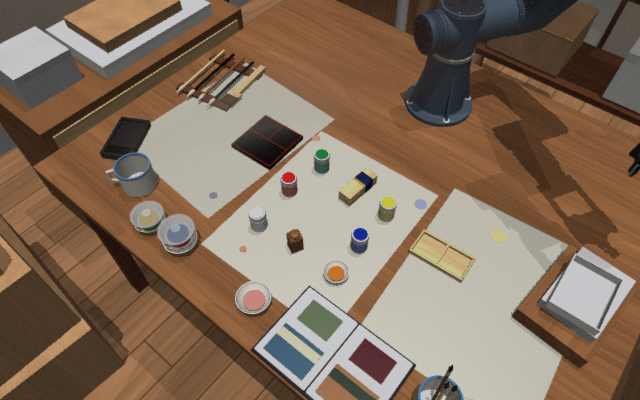

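The top view shows blue (265,186), yellow (265,238), red (372,195), seal (317,146), ink box (312,246), black tray (440,236), wood tray (195,232), green (365,245), white (365,142) and dish (266,150). The scene view agrees with it.

```bash
python3 - <<'E'
from h import *
s=load('top0'); P=cloud(s); z=P[...,2]
print('table z', np.nanmedian(z[270:290,250:380]), np.nanmedian(z[130:160,420:440]), np.nanmedian(z[300:320,80:200]))
c=load('scene0'); Q=cloud(c).reshape(-1,3)
for n,(u,v),r,h0,h1 in [('blue',(265,186),.045,.05,.07),('yellow',(265,238),.045,.05,.07),('red',(372,195),.045,.05,.07),('green',(365,245),.045,.05,.07),('white',(365,142),.045,.05,.07),('seal',(317,146),.035,.04,.08),('ink',(312,246),.09,.026,.045),('dish',(266,150),.045,.008,.03),('black',(440,236),.13,.009,.022),('wood',(195,232),.095,.009,.022)]:
    c0=P[v,u,:2]
    for nm,X in(('top',P.reshape(-1,3)),('scn',Q)):
        m=(np.hypot(*(X[:,:2]-c0).T)<r)&(X[:,2]>h0)&(X[:,2]<h1)
        A=X[m]
        if len(A)<8: print(n,nm,len(A));continue
        rc=cv2.minAreaRect((A[:,:2]*1000).astype(np.float32))
        print(n,nm,len(A),'rect c',np.round(rc[0],1),'sz',np.round(rc[1],1),'ang',round(rc[2],1),'mean',np.round(A.mean(0)*1000,1),'zmax',round(np.percentile(A[:,2],95)*1000,1))
E
```

```text
table z -0.0003482319943770018 -8.810844892304104e-05 0.0007094502730989882
blue top 270 rect c [581.  121.5] sz [42.6 41.4] ang 45.3 mean [580.2 121.2  59. ] zmax 61.8
blue scn 238 rect c [582.7 118.4] sz [43.1 41.6] ang 40.0 mean [584.7 120.   59.4] zmax 62.9
yellow top 281 rect c [458.9 119.2] sz [41.7 42.8] ang 11.5 mean [459. 119.  59.] zmax 62.0
yellow scn 218 rect c [462.2 117. ] sz [44.2 42.7] ang 63.5 mean [463.4 118.3  59.2] zmax 63.6
red top 273 rect c [ 557.6 -128.9] sz [40.9 42.2] ang 44.4 mean [ 557.3 -128.7   59. ] zmax 61.6
red scn 199 rect c [ 561.1 -131.6] sz [42.4 43.2] ang 78.4 mean [ 562.4 -129.5   59.2] zmax 63.6
green top 283 rect c [ 439.2 -112.7] sz [41.1 40.8] ang 89.6 mean [ 439.2 -112.7   59.2] zmax 61.9
green scn 179 rect c [ 441.3 -114.8] sz [42.6 42.3] ang 31.9 mean [ 443.6 -113.    59.5] zmax 63.6
white top 262 rect c [ 691.7 -115.6] sz [42.7 42.2] ang 89.0 mean [ 690.8 -115.7   58.8] zmax 61.9
white scn 223 rect c [ 694.7 -117.8] sz [41.1 42.5] ang 88.3 mean [ 695.9 -116.2   59.5] zmax 64.0
seal top 183 rect c [680.3  -2.6] sz [31.6 32.6] ang 64.2 mean [677.3  -2.4  56.9] zmax 64.5
seal scn 187 rect c [682.9  -4. ] sz [31.8 32.2] ang 62.3 mean [686.6  -0.8  55.8] zmax 66.0
ink top 0
ink scn 0
dish top 347 rect c [679.7 125.8] sz [61.7 61.4] ang 44.5 mean [681.4 127.1  13.2] zmax 20.7
dish scn 416 rect c [681.3 123.2] sz [63.1 60.4] ang 43.1 mean [677.5 120.6  13.4] zmax 21.5
black top 868 rect c [ 464.2 -296.1] sz [152.1 146.5] ang 1.6 mean [ 460.  -297.2   12.9] zmax 15.9
black scn 622 rect c [ 466.5 -298.8] sz [155.1 149.9] ang 1.4 mean [ 466.2 -298.4   13.2] zmax 17.5
wood top 515 rect c [473.9 296.4] sz [ 76.1 145.8] ang 3.1 mean [474.  297.8  12.9] zmax 15.9
wood scn 535 rect c [475.5 293.9] sz [ 79.7 145.7] ang 3.2 mean [477.  296.1  13.2] zmax 16.7
```

```bash
cat >> h.py <<'E'
def go(x,y,zg,jaw):
    """rows shift (mm, tool axes) and turn (deg) to put grasp point at world x,y,zg (mm), jaw axis at world angle jaw (deg, mod 180)"""
    from scipy.spatial.transform import Rotation as R
    s=sense(); r=R.from_quat(s['tool_rot']).as_matrix()
    t=np.array([x,y,zg+155.])-s['tcp_pos']*1000
    a=np.degrees(np.arctan2(r[1,1],r[0,1])); d=(a-jaw+90)%180-90
    print('t %.2f'%s['t'],'shift',np.round(r.T@t,1),'turn %.1f'%d,'q6 %.2f'%s['q'][5],'tilt',np.round(r[:2,2],4),'F',np.round(s['force'],1),'gap %.3f'%s['finger_gap'],'grasp',np.round(s['tcp_pos']*1000-[0,0,155],1))
E
python3 - <<'E'
from h import *
for f in('top0','scene0'):
    X=cloud(load(f)).reshape(-1,3)
    m=(abs(X[:,0]-.45)<.08)&(abs(X[:,1]-.01)<.05)&(X[:,2]>.026)&(X[:,2]<.045); A=X[m]
    rc=cv2.minAreaRect((A[:,:2]*1000).astype(np.float32)); print(len(A),rc,A.mean(0))
E
```

```text
818 ((439.2197570800781, 12.946405410766602), (40.58247756958008, 112.01634979248047), 85.4860610961914) [0.43872651 0.01284099 0.03328129]
561 ((440.94818115234375, 10.083663940429688), (43.23460388183594, 114.43783569335938), 86.6047134399414) [0.44399627 0.01111287 0.03385938]
```

```bash
python3 -c "
from h import *
go(440,11.5,130,86)"
```

```text
t 0.10 shift [-411.8 -468.6  119.6] turn -15.2 q6 -0.18 tilt [-0.001  -0.0017] F [ 0.3 -0.7  0.5] gap 0.998 grasp [205.7 589.8 248.8]
```

>>> servo_tool(rows=[[[-412,-469,120],-15,1],[[-412,-469,120],-15,1],[[-412,-469,120],-15,1],[[-412,-469,120],-15,1],[[-412,-469,120],-15,1],[[-412,-469,120],-15,1],[[-412,-469,120],-15,1],[[-412,-469,120],-15,1]], force=40)

```text
t: 0.9
tcp_pos: [0.3535, 0.2242, 0.3289]
tool_rot: [0.037, 0.999, -0.001, -0.0]
force: [0.2, 0.7, 0.4]
finger_gap: 0.998
```

```bash
python3 -c "
from h import *
go(440,11.5,130,86)"
```

```text
t 0.90 shift [-101.9 -205.7   44.2] turn -0.2 q6 -1.20 tilt [-0.0007 -0.0017] F [0.2 0.7 0.4] gap 0.998 grasp [353.5 224.2 173.9]
```

>>> servo_tool(rows=[[[-102,-206,44],0,1],[[-102,-206,44],0,1],[[-102,-206,44],0,1],[[-102,-206,44],0,1],[[-102,-206,44],0,1],[[-102,-206,44],0,1],[[-102,-206,44],0,1],[[-102,-206,44],0,1]])

```text
t: 1.7
tcp_pos: [0.4392, 0.0121, 0.2851]
tool_rot: [0.036, 0.999, -0.001, -0.001]
force: [-0.8, -0.3, -0.5]
finger_gap: 0.998
```

```bash
python3 -c "
from h import *
snap('wrist','w1')
go(440,11.5,28,86)"
```

```text
t 1.75 shift [ -1.1  -0.7 102.2] turn -0.1 q6 -1.72 tilt [-0.0019 -0.0012] F [-0.   0.5 -0.3] gap 1.004 grasp [439.2  12.4 130.2]
```

View pics/w1.png

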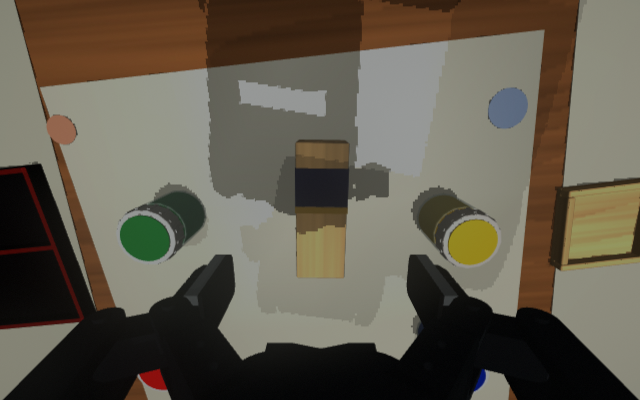

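The ink box sits centred between the fingers and parallel to them, with its band at (322,187). I'll descend and grip.

>>> servo_tool(rows=[[[-1,-1,45],0,1],[[-1,-1,80],0,1],[[-1,-1,103],0,1],[[-1,-1,103],0,1],[[-1,-1,103],0,-1],[[-1,-1,103],0,-1],[[-1,-1,103],0,-1],[[-1,-1,103],0,-1]], force=40)

```text
t: 2.55
tcp_pos: [0.4403, 0.0113, 0.1837]
tool_rot: [0.036, 0.999, -0.001, 0.001]
force: [-0.0, 1.6, 5.6]
finger_gap: 0.464
```

>>> servo_tool(rows=[[[0,0,0],0,-1],[[0,0,0],0,-1],[[0,0,0],0,-1]])

```text
t: 2.85
tcp_pos: [0.4404, 0.0112, 0.184]
tool_rot: [0.036, 0.999, -0.001, 0.001]
force: [-0.2, -0.5, -1.0]
finger_gap: 0.459
```

```bash
python3 -c "
from h import *
go(499.2,-296.5,110,1.5)"
```

```text
t 2.85 shift [ -81.  -302.8  -80.3] turn 84.4 q6 -1.72 tilt [ 0.0018 -0.002 ] F [-0.2 -0.5 -1. ] gap 0.459 grasp [440.4  11.2  29. ]
```

>>> servo_tool(rows=[[[0,0,-30],0,-1],[[0,0,-70],0,-1],[[0,0,-96],0,-1],[[-20,-50,-96],9,-1],[[-30,-100,-96],18,-1],[[-45,-145,-96],26,-1],[[-55,-190,-96],34,-1],[[-65,-235,-96],42,-1]])

```text
t: 3.65
tcp_pos: [0.488, -0.2298, 0.2805]
tool_rot: [0.395, 0.919, -0.0, 0.001]
force: [0.5, 0.9, -1.1]
finger_gap: 0.462
```

```bash
python3 -c "
from h import *
go(500.3,-296.5,110,1.5)"
```

```text
t 3.65 shift [-56.8 -37.   15.6] turn 42.0 q6 -1.41 tilt [ 0.0015 -0.0017] F [ 0.5  0.9 -1.1] gap 0.462 grasp [ 488.  -229.8  125.5]
```

>>> servo_tool(rows=[[[-15,-9,4],8,-1],[[-30,-20,8],16,-1],[[-45,-30,12],25,-1],[[-57,-37,16],33,-1],[[-57,-37,16],42,-1],[[-57,-37,16],42,-1],[[-57,-37,16],42,-1]])

```text
t: 4.35
tcp_pos: [0.5, -0.2963, 0.2642]
tool_rot: [0.697, 0.717, -0.0, 0.0]
force: [-0.2, 1.1, -1.3]
finger_gap: 0.462
```

```bash
python3 -c "
from h import *
snap('wrist','w2')
go(500.3,-296.5,34,1.5)"
```

```text
t 4.40 shift [-0.2  0.1 75.4] turn 0.2 q6 -0.76 tilt [ 0.0007 -0.001 ] F [-0.9 -0.9 -1.4] gap 0.459 grasp [ 500.1 -296.2  109.4]
```

View pics/w2.png

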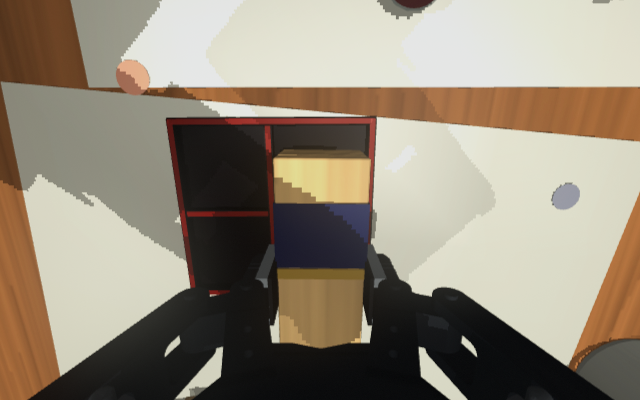

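The box (centre column ~321) lines up with the long compartment (272–372). I'll lower it gently.

>>> servo_tool(rows=[[[0,0,25],0,-1],[[0,0,50],0,-1],[[0,0,65],0,-1],[[0,0,70],0,-1],[[0,0,71],0,-1],[[0,0,72],0,-1],[[0,0,73],0,-1],[[0,0,73],0,-1]])

```text
t: 5.2
tcp_pos: [0.5004, -0.2964, 0.1921]
tool_rot: [0.697, 0.717, -0.0, 0.001]
force: [-0.1, -0.7, -1.1]
finger_gap: 0.457
```

>>> servo_tool(rows=[[[0,0,1],0,-1],[[0,0,1],0,-1]])

```text
t: 5.4
tcp_pos: [0.5005, -0.2965, 0.1914]
tool_rot: [0.697, 0.717, -0.0, 0.002]
force: [-0.5, -0.0, -2.1]
finger_gap: 0.461
```

>>> servo_tool(rows=[[[0,0,1],0,-1],[[0,0,1],0,-1],[[0,0,2],0,-1],[[0,0,2],0,-1]])

```text
t: 5.8
tcp_pos: [0.5004, -0.2965, 0.1893]
tool_rot: [0.697, 0.717, -0.0, 0.001]
force: [1.1, 0.5, -2.3]
finger_gap: 0.456
```

>>> servo_tool(rows=[[[0,0,1],0,-1],[[0,0,1],0,-1]])

```text
t: 6.0
tcp_pos: [0.5005, -0.2965, 0.1888]
tool_rot: [0.697, 0.717, -0.0, 0.002]
force: [-0.4, 0.8, 4.4]
finger_gap: 0.46
```

>>> servo_tool(rows=[[[0,0,0],0,-0.05],[[0,0,0],0,0.1],[[0,0,0],0,0.3],[[0,0,0],0,0.3],[[0,0,0],0,0.3],[[0,0,-20],0,0.3],[[0,0,-60],0,0.3],[[0,0,-100],0,0.5]])

```text
t: 6.8
tcp_pos: [0.5, -0.2961, 0.289]
tool_rot: [0.697, 0.717, -0.0, 0.0]
force: [0.5, -0.1, 0.8]
finger_gap: 0.75
```

```bash
python3 -c "
from h import *
go(681.6,-3.3,130,63)
go(681.6,-3.3,130,-27)
s=snap('top','top1')
X=cloud(s).reshape(-1,3)
m=(abs(X[:,0]-.5)<.04)&(abs(X[:,1]+.297)<.08)&(X[:,2]>.026)&(X[:,2]<.05); A=X[m]
print(len(A),cv2.minAreaRect((A[:,:2]*1000).astype(np.float32)),np.percentile(A[:,2],[10,50,90]))"
```

```text
t 6.80 shift [287.4 190.1   3.8] turn -61.3 q6 -0.76 tilt [ 0.0002 -0.0006] F [ 0.5 -0.1  0.8] gap 0.750 grasp [ 500.  -296.1  134. ]
t 6.80 shift [287.4 190.1   3.8] turn 28.7 q6 -0.76 tilt [ 0.0002 -0.0006] F [ 0.5 -0.1  0.8] gap 0.750 grasp [ 500.  -296.1  134. ]
18 ((517.1690063476562, -324.81842041015625), (17.759429931640625, 8.159214973449707), 52.193359375) [0.03580081 0.03840622 0.04059313]
```

>>> servo_tool(rows=[[[287,190,4],8,1],[[287,190,4],16,1],[[287,190,4],24,1],[[287,190,4],29,1],[[287,190,4],29,1],[[287,190,4],29,1],[[287,190,4],29,1],[[287,190,4],29,1]])

```text
t: 7.65
tcp_pos: [0.6855, 0.001, 0.2911]
tool_rot: [0.852, 0.523, 0.004, 0.007]
force: [-0.5, -0.3, 0.4]
finger_gap: 0.999
```

>>> servo_tool(rows=[[[0,0,0],0,1]])

```text
t: 7.75
tcp_pos: [0.6855, 0.0023, 0.2905]
tool_rot: [0.852, 0.524, 0.004, 0.007]
force: [-0.6, 0.2, -1.1]
finger_gap: 1.002
```

```bash
python3 -c "
from h import *
go(681.6,-3.3,130,-27)"
```

```text
t 7.75 shift [-6.7 -1.1  5.5] turn 0.2 q6 0.31 tilt [ 0.0133 -0.008 ] F [-0.6  0.2 -1.1] gap 1.002 grasp [685.5   2.3 135.5]
```

>>> servo_tool(rows=[[[-7,-1,5],0,1],[[-7,-1,5],0,1],[[-7,-1,5],0,1],[[-7,-1,5],0,1]])

```text
t: 8.15
tcp_pos: [0.6813, -0.0049, 0.2856]
tool_rot: [0.852, 0.523, 0.004, 0.007]
force: [-0.5, -0.7, 1.0]
finger_gap: 1.003
```

```bash
python3 -c "
from h import *
snap('wrist','w3')
go(681.6,-3.3,36,-27)"
```

```text
t 8.20 shift [ 1.5 -2.  94.6] turn 0.1 q6 0.30 tilt [ 0.0135 -0.0081] F [1.2 1.  0.4] gap 0.997 grasp [681.4  -4.7 130.6]
```

View pics/w3.png

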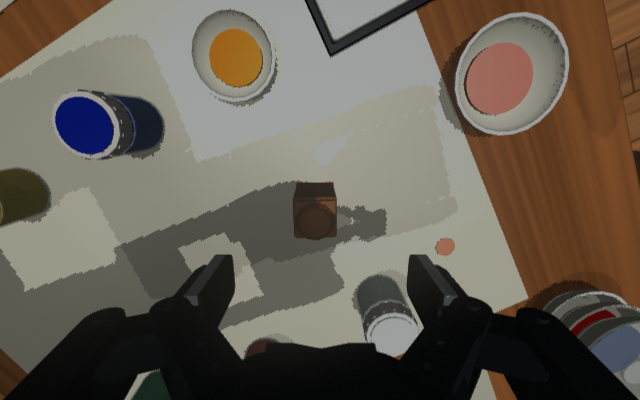

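The seal is square to the jaws at (315,215). The tool has picked up a 0.9° tilt from ending a call mid-motion, so from here I'll settle before ending each call and compute from the true grasp point.

```bash
sed -i "s/t=np.array(\[x,y,zg+155.\])-s\['tcp_pos'\]\*1000/g=s['tcp_pos']*1000+155*r[:,2]; t=np.array([x,y,zg])-g/; s/np.round(s\['tcp_pos'\]\*1000-\[0,0,155\],1)/np.round(g,1)/" h.py; python3 -c "
from h import *
go(681.6,-3.3,36,-27)"
```

```text
t 8.20 shift [ 1.6 -4.4 94.6] turn 0.1 q6 0.30 tilt [ 0.0135 -0.0081] F [1.2 1.  0.4] gap 0.997 grasp [683.5  -6.  130.7]
```

>>> servo_tool(rows=[[[2,-4,30],0,1],[[2,-4,65],0,1],[[2,-4,90],0,1],[[2,-4,94],0,1],[[2,-4,94],0,0.3],[[2,-4,94],0,0],[[2,-4,94],0,-1],[[2,-4,94],0,-1]])

```text
t: 9.0
tcp_pos: [0.6805, -0.0019, 0.1936]
tool_rot: [0.852, 0.523, 0.005, 0.008]
force: [-1.5, -0.0, 0.4]
finger_gap: 0.365
```

>>> servo_tool(rows=[[[0,0,0],0,-1],[[0,0,0],0,-1],[[0,0,0],0,-1],[[0,0,0],0,-1]])

```text
t: 9.4
tcp_pos: [0.6804, -0.0018, 0.1936]
tool_rot: [0.852, 0.523, 0.004, 0.008]
force: [-0.2, 0.5, 0.9]
finger_gap: 0.37
```

>>> servo_tool(rows=[[[0,0,-20],0,-1],[[0,0,-55],0,-1],[[0,0,-85],0,-1],[[0,0,-90],0,-1],[[0,0,-90],0,-1]])

```text
t: 9.9
tcp_pos: [0.6792, -0.0011, 0.2845]
tool_rot: [0.852, 0.523, 0.005, 0.008]
force: [-1.7, 0.0, -2.3]
finger_gap: 0.369
```

```bash
python3 -c "
from h import *
go(428.2,-263.4,125,1.5)"
```

```text
t 9.90 shift [-347.5 -108.5    2.3] turn -28.4 q6 0.31 tilt [ 0.0177 -0.0086] F [-1.7  0.  -2.3] gap 0.369 grasp [682.   -2.4 129.6]
```

>>> servo_tool(rows=[[[-30,-9,0],-4,-1],[[-65,-20,0],-8,-1],[[-100,-31,0],-12,-1],[[-135,-42,0],-16,-1],[[-165,-52,0],-20,-1],[[-190,-60,0],-24,-1],[[-190,-60,0],-24,-1],[[-190,-60,0],-24,-1]])

```text
t: 10.7
tcp_pos: [0.5392, -0.1438, 0.2819]
tool_rot: [0.725, 0.688, 0.003, 0.008]
force: [1.0, -0.1, -2.2]
finger_gap: 0.369
```

```bash
python3 -c "
from h import *
go(426.4,-263.4,120,1.5)"
```

```text
t 10.70 shift [-124.4 -108.9    6. ] turn -4.5 q6 -0.41 tilt [ 0.0151 -0.007 ] F [ 1.  -0.1 -2.2] gap 0.369 grasp [ 541.6 -144.8  126.9]
```

>>> servo_tool(rows=[[[-25,-22,0],-2,-1],[[-50,-44,1],-4,-1],[[-75,-66,2],-4,-1],[[-100,-88,3],-4,-1],[[-124,-109,5],-4,-1],[[-124,-109,6],-4,-1],[[-124,-109,6],-4,-1],[[-124,-109,6],-4,-1]])

```text
t: 11.5
tcp_pos: [0.4249, -0.2611, 0.2747]
tool_rot: [0.7, 0.714, 0.003, 0.008]
force: [0.2, 0.2, -1.6]
finger_gap: 0.366
```

```bash
python3 -c "
from h import *
snap('wrist','w4')
go(426.4,-263.4,44,1.5)"
```

```text
t 11.55 shift [-0.8 -2.1 75.8] turn -0.4 q6 -0.80 tilt [ 0.0153 -0.0067] F [-0.1 -0.6 -1.3] gap 0.365 grasp [ 427.3 -262.   119.8]
```

View pics/w4.png

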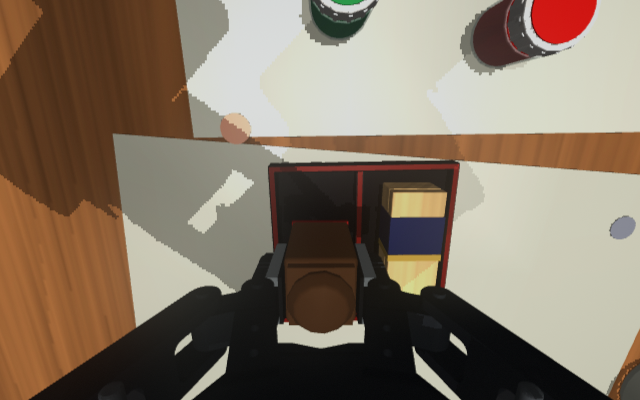

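The ink box lies flat in its compartment (column ~413), and the seal is held straight above the near-left square. I'll lower it.

>>> servo_tool(rows=[[[-1,-2,25],0,-1],[[-1,-2,50],0,-1],[[-1,-2,65],0,-1],[[-1,-2,70],0,-1],[[-1,-2,72],0,-1],[[-1,-2,73],0,-1],[[-1,-2,74],0,-1],[[-1,-2,74],0,-1]])

```text
t: 12.35
tcp_pos: [0.4243, -0.2626, 0.2013]
tool_rot: [0.7, 0.714, 0.003, 0.008]
force: [-0.4, 1.0, -1.8]
finger_gap: 0.365
```

>>> servo_tool(rows=[[[0,0,1],0,-1],[[0,0,1],0,-1]])

```text
t: 12.55
tcp_pos: [0.4244, -0.2627, 0.2006]
tool_rot: [0.7, 0.714, 0.003, 0.009]
force: [0.0, 0.2, -1.1]
finger_gap: 0.372
```

>>> servo_tool(rows=[[[0,0,1],0,-1],[[0,0,1],0,-1]])

```text
t: 12.75
tcp_pos: [0.4244, -0.2628, 0.1997]
tool_rot: [0.7, 0.714, 0.003, 0.009]
force: [-0.3, 0.7, -0.9]
finger_gap: 0.366
```

Expected contact is at about 198.6.

>>> servo_tool(rows=[[[0,0,1],0,-1],[[0,0,1],0,-1]])

```text
t: 12.95
tcp_pos: [0.4244, -0.2629, 0.1986]
tool_rot: [0.7, 0.714, 0.003, 0.009]
force: [0.1, 0.2, -1.1]
finger_gap: 0.367
```

>>> servo_tool(rows=[[[0,0,1],0,-1],[[0,0,1],0,-1]])

```text
t: 13.15
tcp_pos: [0.4244, -0.2629, 0.1985]
tool_rot: [0.7, 0.714, 0.003, 0.009]
force: [-0.4, 0.3, 8.3]
finger_gap: 0.368
```

Contact made; release and rise.

>>> servo_tool(rows=[[[0,0,0],0,-0.25],[[0,0,0],0,-0.1],[[0,0,0],0,0.1],[[0,0,0],0,0.1],[[0,0,0],0,0.1],[[0,0,-20],0,0.1],[[0,0,-60],0,0.1],[[0,0,-90],0,0.5]])

```text
t: 13.95
tcp_pos: [0.4228, -0.2621, 0.2896]
tool_rot: [0.7, 0.714, 0.003, 0.009]
force: [0.6, -0.6, -0.4]
finger_gap: 0.706
```

>>> servo_tool(rows=[[[0,0,0],0,1],[[0,0,0],0,1]])

```text
t: 14.15
tcp_pos: [0.4228, -0.2621, 0.2902]
tool_rot: [0.7, 0.714, 0.003, 0.01]
force: [-0.1, -0.2, -0.4]
finger_gap: 0.999
```

```bash
python3 -c "
from h import *
go(559.3,-130.2,125,-10)"
```

```text
t 14.15 shift [130.9 136.   11.3] turn 11.1 q6 -0.81 tilt [ 0.0181 -0.0096] F [-0.1 -0.2 -0.4] gap 0.999 grasp [ 425.6 -263.6  135.2]
```

>>> servo_tool(rows=[[[30,31,3],4,1],[[60,62,5],8,1],[[90,93,8],11,1],[[115,120,10],11,1],[[131,136,11],11,1],[[131,136,11],11,1],[[131,136,11],11,1],[[131,136,11],11,1]])

```text
t: 14.95
tcp_pos: [0.5555, -0.1291, 0.2793]
tool_rot: [0.766, 0.643, 0.003, 0.008]
force: [-0.6, 0.8, 1.0]
finger_gap: 0.997
```

```bash
python3 -c "
from h import *
P=cloud(snap('wrist','w5'));m=(P[...,2]>.052)&(P[...,2]<.068)&(np.hypot(P[...,0]-.559,P[...,1]+.13)<.05)
print(cv2.minAreaRect((P[m][:,:2]*1000).astype(np.float32)),m.sum())
go(559.3,-130.2,38,-10)"
```

```text
((559.3251342773438, -129.1451416015625), (43.619747161865234, 42.52106475830078), 2.2237131595611572) 2953
t 15.00 shift [ 1.3 -0.4 86.6] turn 0.0 q6 -0.25 tilt [ 0.0161 -0.009 ] F [-0.3 -0.3 -0.4] gap 1.000 grasp [ 558.1 -130.8  124.6]
```

>>> servo_tool(rows=[[[1,0,30],0,1],[[1,0,60],0,1],[[1,0,82],0,1],[[1,0,86],0,1],[[1,0,86],0,0.5],[[1,0,86],0,0.2],[[1,0,86],0,-1],[[1,0,86],0,-1]])

```text
t: 15.8
tcp_pos: [0.5573, -0.1294, 0.1953]
tool_rot: [0.766, 0.643, 0.003, 0.009]
force: [-2.3, -1.2, 5.6]
finger_gap: 0.504
```

>>> servo_tool(rows=[[[0,0,0],0,-1],[[0,0,0],0,-1],[[0,0,0],0,-1]])

```text
t: 16.1
tcp_pos: [0.5573, -0.1294, 0.1953]
tool_rot: [0.766, 0.643, 0.004, 0.01]
force: [-0.6, -1.2, -0.7]
finger_gap: 0.504
```

>>> servo_tool(rows=[[[0,0,-20],0,-1],[[0,0,-55],0,-1],[[0,0,-90],0,-1],[[0,0,-100],0,-1],[[0,0,-100],0,-1],[[0,0,-100],0,-1]])

```text
t: 16.7
tcp_pos: [0.555, -0.1281, 0.2943]
tool_rot: [0.766, 0.643, 0.003, 0.009]
force: [0.6, 0.2, -1.7]
finger_gap: 0.503
```

```bash
python3 -c "
from h import *
go(428.2,-333.4,135,1.5)"
```

```text
t 16.70 shift [-223.2  -92.2    4.1] turn -11.5 q6 -0.25 tilt [ 0.0161 -0.0093] F [ 0.6  0.2 -1.7] gap 0.503 grasp [ 557.5 -129.5  139.3]
```

>>> servo_tool(rows=[[[-30,-12,0],-3,-1],[[-68,-28,1],-6,-1],[[-106,-44,2],-9,-1],[[-144,-59,3],-11,-1],[[-182,-75,4],-11,-1],[[-212,-88,4],-11,-1],[[-223,-92,4],-11,-1],[[-223,-92,4],-11,-1]])

```text
t: 17.5
tcp_pos: [0.425, -0.333, 0.2885]
tool_rot: [0.702, 0.712, 0.003, 0.008]
force: [0.7, 0.8, -0.5]
finger_gap: 0.506
```

>>> servo_tool(rows=[[[0,0,0],0,-1],[[0,0,0],0,-1]])

```text
t: 17.7
tcp_pos: [0.4254, -0.3316, 0.2878]
tool_rot: [0.701, 0.713, 0.003, 0.007]
force: [-0.4, -0.4, -1.5]
finger_gap: 0.502
```

```bash
python3 -c "
from h import *
snap('wrist','w6')
go(428.2,-333.4,45,1.5)"
```

```text
t 17.75 shift [-0.4 -0.6 88.1] turn -0.5 q6 -0.89 tilt [ 0.0137 -0.0058] F [-1.3 -0.3 -0.9] gap 0.509 grasp [ 427.6 -332.5  133.1]
```

View pics/w6.png

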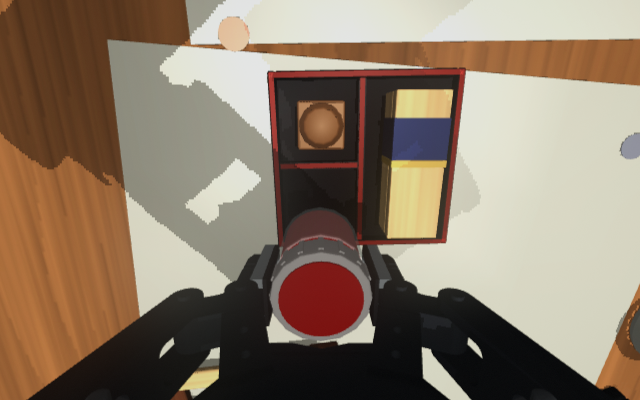

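The seal stands in its square at (320,125), the box is flat at (418,165), and the red jar hangs over the second square. I'll lower it; contact is expected at a TCP height of about 200.3.

>>> servo_tool(rows=[[[0,-1,30],0,-1],[[0,-1,60],0,-1],[[0,-1,78],0,-1],[[0,-1,82],0,-1],[[0,-1,84],0,-1],[[0,-1,85],0,-1],[[0,-1,86],0,-1],[[0,-1,86],0,-1]])

```text
t: 18.55
tcp_pos: [0.4259, -0.3322, 0.2029]
tool_rot: [0.701, 0.713, 0.003, 0.008]
force: [-0.1, -0.0, -1.5]
finger_gap: 0.504
```

>>> servo_tool(rows=[[[0,0,1],0,-1],[[0,0,1],0,-1]])

```text
t: 18.75
tcp_pos: [0.426, -0.3324, 0.2023]
tool_rot: [0.701, 0.713, 0.003, 0.008]
force: [0.7, -0.4, -1.7]
finger_gap: 0.507
```

>>> servo_tool(rows=[[[0,0,1],0,-1],[[0,0,1],0,-1]])

```text
t: 18.95
tcp_pos: [0.426, -0.3324, 0.2013]
tool_rot: [0.701, 0.713, 0.003, 0.008]
force: [0.6, 0.4, -0.6]
finger_gap: 0.506
```

>>> servo_tool(rows=[[[0,0,1],0,-1],[[0,0,1],0,-1]])

```text
t: 19.15
tcp_pos: [0.426, -0.3325, 0.2003]
tool_rot: [0.701, 0.713, 0.003, 0.008]
force: [0.3, -0.0, -0.7]
finger_gap: 0.509
```

>>> servo_tool(rows=[[[0,0,1],0,-1],[[0,0,1],0,-1]])

```text
t: 19.35
tcp_pos: [0.426, -0.3325, 0.2002]
tool_rot: [0.701, 0.713, 0.003, 0.008]
force: [-0.2, 1.7, 5.9]
finger_gap: 0.505
```

>>> servo_tool(rows=[[[0,0,0],0,0.05],[[0,0,0],0,0.2],[[0,0,0],0,0.35],[[0,0,0],0,0.35],[[0,0,0],0,0.35],[[0,0,-20],0,0.35],[[0,0,-60],0,0.35],[[0,0,-95],0,0.5]])

```text
t: 20.15
tcp_pos: [0.4244, -0.3317, 0.2958]
tool_rot: [0.701, 0.713, 0.003, 0.008]
force: [0.5, -0.9, 0.7]
finger_gap: 0.745
```

>>> servo_tool(rows=[[[0,0,0],0,1],[[0,0,0],0,1]])

```text
t: 20.35
tcp_pos: [0.4245, -0.3316, 0.2966]
tool_rot: [0.701, 0.713, 0.003, 0.009]
force: [-0.5, -0.9, -0.2]
finger_gap: 1.001
```

```bash
python3 -c "
from h import *
go(582,120,135,80)
go(582,120,135,0)"
```

```text
t 20.35 shift [450.4 162.5   5.2] turn -79.0 q6 -0.90 tilt [ 0.0158 -0.0085] F [-0.5 -0.9 -0.2] gap 1.001 grasp [ 426.9 -332.9  141.6]
t 20.35 shift [450.4 162.5   5.2] turn 1.0 q6 -0.90 tilt [ 0.0158 -0.0085] F [-0.5 -0.9 -0.2] gap 1.001 grasp [ 426.9 -332.9  141.6]
```

>>> servo_tool(rows=[[[35,12,0],4,1],[[75,27,1],8,1],[[115,41,2],12,1],[[155,56,3],15,1],[[195,70,4],15,1],[[220,80,5],15,1],[[220,80,5],15,1],[[220,80,5],15,1]])

```text
t: 21.15
tcp_pos: [0.5006, -0.1098, 0.2896]
tool_rot: [0.788, 0.616, 0.003, 0.007]
force: [0.5, -0.0, 0.5]
finger_gap: 1.0
```

```bash
python3 -c "
from h import *
go(582,120,135,-30)"
```

```text
t 21.15 shift [243.3  21.4  -1.1] turn 16.1 q6 -0.19 tilt [ 0.0132 -0.0076] F [ 0.5 -0.   0.5] gap 1.000 grasp [ 502.6 -111.   134.6]
```

>>> servo_tool(rows=[[[35,3,0],4,1],[[75,7,0],8,1],[[115,11,0],12,1],[[155,14,0],16,1],[[195,17,0],16,1],[[230,20,-1],16,1],[[243,21,-1],16,1],[[243,21,-1],16,1]])

```text
t: 21.95
tcp_pos: [0.5798, 0.1211, 0.2893]
tool_rot: [0.865, 0.501, 0.004, 0.007]
force: [0.5, -0.4, 0.5]
finger_gap: 0.996
```

>>> servo_tool(rows=[[[0,0,0],0,1],[[0,0,0],0,1]])

```text
t: 22.15
tcp_pos: [0.5795, 0.1192, 0.2888]
tool_rot: [0.866, 0.5, 0.003, 0.006]
force: [-0.8, -0.4, 0.6]
finger_gap: 0.995
```

```bash
python3 -c "
from h import *
P=cloud(snap('wrist','w7'));m=(P[...,2]>.052)&(P[...,2]<.068)&(np.hypot(P[...,0]-.582,P[...,1]-.12)<.05)
print(cv2.minAreaRect((P[m][:,:2]*1000).astype(np.float32)),m.sum())
go(582,120,38,-30)"
```

```text
((582.4036865234375, 121.5219955444336), (43.36626434326172, 43.49510955810547), 81.00534057617188) 2729
t 22.20 shift [ 2.2 -1.8 96. ] turn -0.0 q6 0.55 tilt [ 0.0115 -0.0083] F [-0.1  0.  -0.7] gap 1.001 grasp [581.3 118.  134. ]
```

>>> servo_tool(rows=[[[3,-2,30],0,1],[[3,-2,65],0,1],[[3,-2,90],0,1],[[3,-2,96],0,1],[[3,-2,96],0,0.5],[[3,-2,96],0,0.2],[[3,-2,96],0,-1],[[3,-2,96],0,-1]])

```text
t: 23.0
tcp_pos: [0.5809, 0.1221, 0.1948]
tool_rot: [0.866, 0.5, 0.004, 0.007]
force: [-0.5, -0.5, 5.5]
finger_gap: 0.505
```

>>> servo_tool(rows=[[[0,0,0],0,-1],[[0,0,0],0,-1],[[0,0,0],0,-1]])

```text
t: 23.3
tcp_pos: [0.5808, 0.1221, 0.1948]
tool_rot: [0.866, 0.5, 0.004, 0.007]
force: [0.6, -0.7, 2.0]
finger_gap: 0.505
```

>>> servo_tool(rows=[[[0,0,-20],0,-1],[[0,0,-55],0,-1],[[0,0,-90],0,-1],[[0,0,-100],0,-1],[[0,0,-100],0,-1],[[0,0,-100],0,-1]])

```text
t: 23.9
tcp_pos: [0.5788, 0.123, 0.2937]
tool_rot: [0.866, 0.5, 0.003, 0.007]
force: [-0.7, 0.1, -1.7]
finger_gap: 0.506
```

```bash
python3 -c "
from h import *
go(472.8,330.1,135,3.1)"
```

```text
t 23.90 shift [ 126.6 -197.6    0.7] turn -33.1 q6 0.55 tilt [ 0.0119 -0.0084] F [-0.7  0.1 -1.7] gap 0.506 grasp [580.6 121.6 138.7]
```

>>> servo_tool(rows=[[[18,-29,0],-6,-1],[[39,-61,0],-12,-1],[[60,-94,0],-18,-1],[[81,-126,0],-24,-1],[[102,-159,0],-30,-1],[[119,-186,1],-33,-1],[[127,-198,1],-33,-1],[[127,-198,1],-33,-1]])

```text
t: 24.7
tcp_pos: [0.4694, 0.3331, 0.2879]
tool_rot: [0.687, 0.726, -0.001, 0.007]
force: [-0.1, -0.7, -1.4]
finger_gap: 0.504
```

>>> servo_tool(rows=[[[0,0,0],0,-1],[[0,0,0],0,-1]])

```text
t: 24.9
tcp_pos: [0.47, 0.3319, 0.2872]
tool_rot: [0.688, 0.726, -0.001, 0.006]
force: [-0.6, 0.1, -1.6]
finger_gap: 0.506
```

```bash
python3 -c "
from h import *
snap('wrist','w8')
go(472.8,330.1,45,3.1)"
```

```text
t 24.95 shift [ 0.8  0.7 87.5] turn -0.1 q6 0.38 tilt [ 0.0082 -0.0105] F [ 0.7  0.1 -1.3] gap 0.506 grasp [471.4 330.2 132.5]
```

View pics/w8.png

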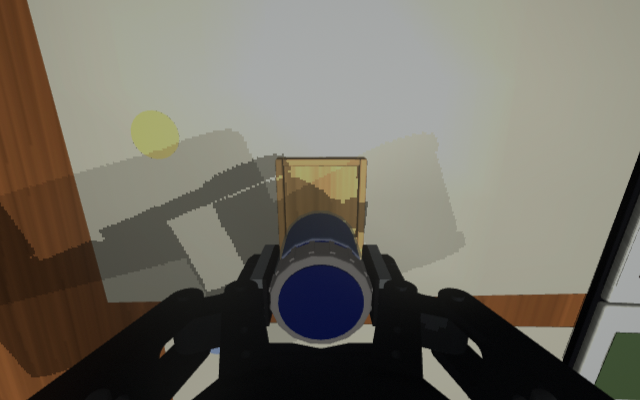

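The target compartment (centre ~(321,205)) matches where the red jar's target appeared before. I'll lower; contact is expected at about 199.8.

>>> servo_tool(rows=[[[1,1,30],0,-1],[[1,1,60],0,-1],[[1,1,78],0,-1],[[1,1,82],0,-1],[[1,1,84],0,-1],[[1,1,85],0,-1],[[1,1,86],0,-1],[[1,1,86],0,-1]])

```text
t: 25.75
tcp_pos: [0.4721, 0.3321, 0.2024]
tool_rot: [0.688, 0.725, -0.0, 0.007]
force: [-0.3, -0.1, -0.7]
finger_gap: 0.508
```

>>> servo_tool(rows=[[[0,0,1],0,-1],[[0,0,1],0,-1]])

```text
t: 25.95
tcp_pos: [0.4722, 0.3322, 0.2018]
tool_rot: [0.688, 0.726, 0.0, 0.007]
force: [0.6, -0.5, -0.9]
finger_gap: 0.508
```

>>> servo_tool(rows=[[[0,0,1],0,-1],[[0,0,1],0,-1]])

```text
t: 26.15
tcp_pos: [0.4722, 0.3323, 0.2008]
tool_rot: [0.688, 0.726, 0.0, 0.007]
force: [0.4, -0.0, -0.9]
finger_gap: 0.502
```

>>> servo_tool(rows=[[[0,0,1],0,-1],[[0,0,1],0,-1]])

```text
t: 26.35
tcp_pos: [0.4722, 0.3323, 0.1999]
tool_rot: [0.688, 0.726, 0.0, 0.007]
force: [-0.9, -0.5, -0.1]
finger_gap: 0.508
```

>>> servo_tool(rows=[[[0,0,1],0,-1],[[0,0,1],0,-1]])

```text
t: 26.55
tcp_pos: [0.4722, 0.3322, 0.1998]
tool_rot: [0.688, 0.726, 0.0, 0.007]
force: [-1.8, -1.5, 5.8]
finger_gap: 0.51
```

>>> servo_tool(rows=[[[0,0,0],0,0.05],[[0,0,0],0,0.2],[[0,0,0],0,0.35],[[0,0,0],0,0.35],[[0,0,0],0,0.35],[[0,0,-20],0,0.35],[[0,0,-60],0,0.35],[[0,0,-95],0,0.5]])

```text
t: 27.35
tcp_pos: [0.4711, 0.3331, 0.2954]
tool_rot: [0.688, 0.726, -0.0, 0.007]
force: [0.8, -0.0, -0.4]
finger_gap: 0.748
```

>>> servo_tool(rows=[[[0,0,0],0,1],[[0,0,0],0,1]])

```text
t: 27.55
tcp_pos: [0.4711, 0.3331, 0.2963]
tool_rot: [0.688, 0.726, 0.001, 0.007]
force: [-0.4, -0.3, -1.2]
finger_gap: 0.999
```

```bash
python3 -c "
from h import *
go(460.5,118,130,3)"
```

```text
t 27.55 shift [-212.6  -23.9   13.1] turn 0.1 q6 0.38 tilt [ 0.0115 -0.0091] F [-0.4 -0.3 -1.2] gap 0.999 grasp [472.9 331.7 141.3]
```

>>> servo_tool(rows=[[[-35,-4,2],0,1],[[-75,-8,4],0,1],[[-115,-13,7],0,1],[[-155,-18,10],0,1],[[-190,-22,13],0,1],[[-213,-24,13],0,1],[[-213,-24,13],0,1],[[-213,-24,13],0,1]])

```text
t: 28.35
tcp_pos: [0.4583, 0.1187, 0.284]
tool_rot: [0.689, 0.725, -0.0, 0.006]
force: [0.2, 0.1, -0.8]
finger_gap: 0.998
```

>>> servo_tool(rows=[[[0,0,0],0,1],[[0,0,0],0,1]])

```text
t: 28.55
tcp_pos: [0.4581, 0.1196, 0.2836]
tool_rot: [0.688, 0.726, -0.0, 0.006]
force: [-0.5, -0.3, 0.3]
finger_gap: 0.998
```

```bash
python3 -c "
from h import *
P=cloud(snap('wrist','w9'));m=(P[...,2]>.052)&(P[...,2]<.068)&(np.hypot(P[...,0]-.46,P[...,1]-.118)<.05)
print(cv2.minAreaRect((P[m][:,:2]*1000).astype(np.float32)),m.sum())
go(460.5,118,38,3)"
```

```text
((460.0025329589844, 119.67151641845703), (43.720306396484375, 43.410064697265625), 7.211095333099365) 2837
t 28.60 shift [ 0.5  0.3 90.8] turn 0.0 q6 -0.02 tilt [ 0.0085 -0.0088] F [-0.8  0.4  0.5] gap 1.002 grasp [459.5 118.3 128.8]
```

>>> servo_tool(rows=[[[1,0,30],0,1],[[1,0,62],0,1],[[1,0,85],0,1],[[1,0,91],0,1],[[1,0,91],0,0.5],[[1,0,91],0,0.2],[[1,0,91],0,-1],[[1,0,91],0,-1]])

```text
t: 29.4
tcp_pos: [0.459, 0.12, 0.194]
tool_rot: [0.688, 0.726, 0.0, 0.007]
force: [-1.0, 0.4, 4.7]
finger_gap: 0.506
```

>>> servo_tool(rows=[[[0,0,0],0,-1],[[0,0,0],0,-1],[[0,0,0],0,-1]])

```text
t: 29.7
tcp_pos: [0.4591, 0.1199, 0.1942]
tool_rot: [0.688, 0.726, 0.001, 0.007]
force: [0.4, -0.2, -1.0]
finger_gap: 0.504
```

>>> servo_tool(rows=[[[0,0,-20],0,-1],[[0,0,-55],0,-1],[[0,0,-90],0,-1],[[0,0,-100],0,-1],[[0,0,-100],0,-1],[[0,0,-100],0,-1]])

```text
t: 30.3
tcp_pos: [0.4576, 0.1208, 0.2934]
tool_rot: [0.688, 0.726, 0.0, 0.006]
force: [-0.8, 0.0, -1.8]
finger_gap: 0.507
```

```bash
python3 -c "
from h import *
go(476.6,260.3,135,3.1)"
```

```text
t 30.30 shift [139.8  25.    2.3] turn -0.1 q6 -0.02 tilt [ 0.0092 -0.0088] F [-0.8  0.  -1.8] gap 0.507 grasp [459.  119.4 138.4]
```

Contact is expected at about 199.2.

>>> servo_tool(rows=[[[30,5,0],0,-1],[[65,12,1],0,-1],[[100,18,2],0,-1],[[128,23,2],0,-1],[[140,25,2],0,-1],[[140,25,2],0,-1],[[140,25,2],0,-1],[[140,25,2],0,-1]])

```text
t: 31.1
tcp_pos: [0.4748, 0.2606, 0.2896]
tool_rot: [0.689, 0.725, -0.001, 0.006]
force: [-1.0, 0.5, -2.0]
finger_gap: 0.508
```

```bash
python3 -c "
from h import *
snap('wrist','w10')
go(476.6,260.3,44.2,3.1)"
```

```text
t 31.15 shift [ 2.  -0.2 90.7] turn -0.1 q6 0.26 tilt [ 0.0078 -0.0094] F [ 0.2 -0.9 -1.4] gap 0.504 grasp [476.2 259.2 134.9]
```

View pics/w10.png

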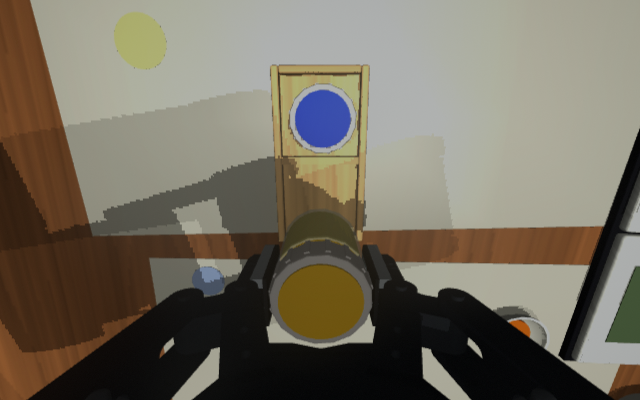

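The blue jar stands in its compartment (322,118), and yellow is over the second one (320,200). I'll lower it.

>>> servo_tool(rows=[[[1,0,30],0,-1],[[1,0,62],0,-1],[[1,0,80],0,-1],[[1,0,85],0,-1],[[1,0,87],0,-1],[[1,0,88],0,-1],[[1,0,89],0,-1],[[1,0,89],0,-1]])

```text
t: 31.95
tcp_pos: [0.4759, 0.2608, 0.2018]
tool_rot: [0.689, 0.725, 0.0, 0.007]
force: [1.3, 0.1, -1.0]
finger_gap: 0.504
```

>>> servo_tool(rows=[[[0,0,1],0,-1],[[0,0,1],0,-1]])

```text
t: 32.15
tcp_pos: [0.476, 0.2609, 0.2012]
tool_rot: [0.689, 0.725, 0.0, 0.007]
force: [0.4, 0.3, -1.5]
finger_gap: 0.507
```

>>> servo_tool(rows=[[[0,0,1],0,-1],[[0,0,1],0,-1]])

```text
t: 32.35
tcp_pos: [0.476, 0.261, 0.2002]
tool_rot: [0.689, 0.725, 0.0, 0.007]
force: [0.4, -0.0, -1.7]
finger_gap: 0.509
```

>>> servo_tool(rows=[[[0,0,1],0,-1],[[0,0,1],0,-1]])

```text
t: 32.55
tcp_pos: [0.4761, 0.261, 0.1991]
tool_rot: [0.689, 0.725, 0.0, 0.007]
force: [-0.3, -0.1, -1.5]
finger_gap: 0.507
```

>>> servo_tool(rows=[[[0,0,1],0,-1],[[0,0,1],0,-1]])

```text
t: 32.75
tcp_pos: [0.476, 0.261, 0.199]
tool_rot: [0.689, 0.725, 0.001, 0.007]
force: [-0.8, 0.4, 6.1]
finger_gap: 0.503
```

>>> servo_tool(rows=[[[0,0,0],0,0.05],[[0,0,0],0,0.2],[[0,0,0],0,0.35],[[0,0,0],0,0.35],[[0,0,0],0,0.35],[[0,0,-20],0,0.35],[[0,0,-60],0,0.35],[[0,0,-100],0,0.35]])

```text
t: 33.55
tcp_pos: [0.4747, 0.2617, 0.2992]
tool_rot: [0.689, 0.725, -0.001, 0.006]
force: [0.6, -0.2, 0.3]
finger_gap: 0.677
```

>>> servo_tool(rows=[[[20,-10,-30],0,0.35],[[60,-30,-60],0,0.35],[[100,-60,-80],0,0.35],[[140,-90,-90],0,0.35],[[180,-120,-100],0,0.35],[[220,-150,-100],0,0.35],[[220,-150,-100],0,0.35],[[220,-150,-100],0,0.35]])

```text
t: 34.35
tcp_pos: [0.3112, 0.4756, 0.3958]
tool_rot: [0.687, 0.726, -0.001, 0.006]
force: [0.8, 0.3, 0.2]
finger_gap: 0.673
```

```bash
python3 - <<'E'
from h import *
T=snap('top','top9'); S=snap('scene','scene9'); print(sense()['t'],sense()['tcp_pos'])
P=cloud(T).reshape(-1,3);Q=cloud(S).reshape(-1,3)
for n,c,r,h0,h1 in [('ink',(.5,-.297),.07,.031,.05),('seal',(.426,-.263),.032,.045,.08),('red',(.428,-.333),.035,.057,.078),('blue',(.473,.33),.035,.057,.078),('yellow',(.477,.26),.035,.057,.078),('green',(.44,-.114),.04,.05,.07),('white',(.693,-.117),.04,.05,.07),('dish',(.6805,.1245),.045,.008,.03),('black',(.4653,-.2974),.13,.009,.019),('wood',(.4747,.2952),.095,.009,.019)]:
    for nm,X in(('top',P),('scn',Q)):
        A=X[(np.hypot(*(X[:,:2]-c).T)<r)&(X[:,2]>h0)&(X[:,2]<h1)]
        if len(A)<8: print(n,nm,len(A));continue
        rc=cv2.minAreaRect((A[:,:2]*1000).astype(np.float32))
        print(n,nm,len(A),np.round(rc[0],1),np.round(rc[1],1),round(rc[2],1),'z',np.round(np.percentile(A[:,2],[50,95])*1000,1))
a=np.hstack([cv2.resize(T['image'][180:290,390:490],(400,440)),cv2.resize(T['image'][180:290,150:250],(400,440))]); cv2.imwrite('pics/c9.png',a)
E
```

```text
34.45 [0.31313196 0.47397791 0.39553323]
ink top 854 [ 476.2 -294.6] [ 88.7 112.1] 0.1 z [38.3 41.3]
ink scn 577 [ 478.8 -298.1] [ 93.8 116.1] 0.4 z [39.1 45.2]
seal top 211 [ 426.4 -263.8] [32.8 29.6] 89.9 z [63.1 69.7]
seal scn 144 [ 431.1 -266. ] [33.1 35.3] 9.1 z [60.2 70.1]
red top 302 [ 427.5 -332.3] [43.5 40.4] 89.9 z [64.  66.9]
red scn 151 [ 430.4 -333.4] [46.1 41.7] 30.6 z [64.9 68.9]
blue top 280 [473.3 329.6] [41.7 41.6] 60.7 z [64.1 66.9]
blue scn 248 [475.8 327.7] [41.8 42.5] 64.5 z [64.8 68.4]
yellow top 280 [477.5 259.9] [41.7 41.4] 16.7 z [64.1 67. ]
yellow scn 238 [479.6 258.2] [42.3 42.6] 3.5 z [64.8 68.4]
green top 282 [ 439.2 -112.7] [41.3 40.7] 89.9 z [59.3 61.8]
green scn 177 [ 442.  -114.3] [41.2 41.5] 35.9 z [59.6 63.3]
white top 263 [ 691.5 -115.8] [41.9 42. ] 71.2 z [59.3 61.9]
white scn 225 [ 694.  -118.6] [42.3 42.8] 45.6 z [59.8 63.8]
dish top 344 [679.1 125.6] [61.3 61.7] 49.4 z [11.6 20.9]
dish scn 396 [680.5 122.8] [64.4 61.4] 57.9 z [12.4 21.6]
black top 897 [ 464.  -296.4] [152.1 147.1] 1.9 z [13. 16.]
black scn 570 [ 460.  -299.6] [169.1 150.2] 2.6 z [13.6 18.1]
wood top 499 [474.  296.4] [ 76. 146.] 3.2 z [12.7 16. ]
wood scn 515 [452.9 292.5] [125.3 146.1] 3.1 z [13.1 17.4]
```

View pics/c9.png

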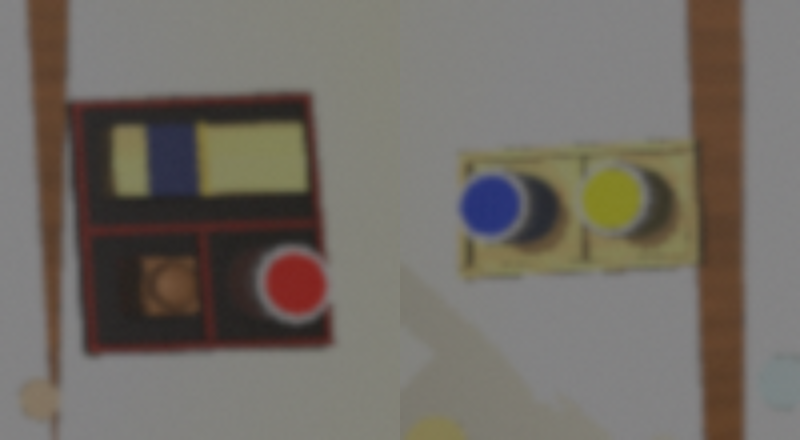

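View pics/scene9.png

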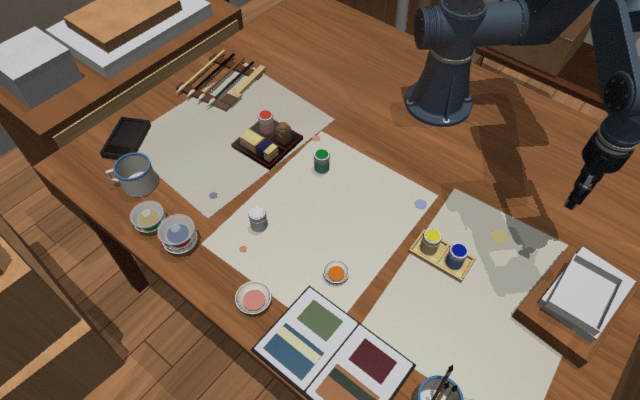

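The crop and scene views show all five items upright in their compartments. Measured tops are 5 mm above their free-standing heights (jars about 65, box about 39), and the trays and the items that stay are unmoved.

```bash
python3 -c "
from h import *
print(sign_off())"
```

```text
the job is handed in; nothing more can be done
None
```

Both kits are made up and the job is handed in, at about 34.5 s of the 109 s allowed. I placed things in the order you gave:

- **Black tray:** the ink-stick box lies flat in the long compartment, and the stone seal and the red jar each have a square one.
- **Wooden tray:** the blue jar and the yellow jar each have their own compartment.

Each piece was lowered in 1 mm steps until it touched the tray floor, then released. The highest contact force I read was about 8 N.

**Final checks:**
- **Placement:** the jar tops are about 65 mm up, the seal about 70 mm and the box about 39 mm. That is the right height for each piece standing flat on a 5 mm floor. In the pictures all five stand upright, clear of the walls.
- **Left alone:** the green jar, white jar, paint dish and both trays are within 1 mm of where they started, as seen by the top camera.

**What disagreed:**
- **Cameras:** the top and scene cameras differed by 2–3 mm throughout, so I used their average. The final scene-camera outlines of the two trays, and both cameras' outline of the ink box, took in neighbouring objects. I judged those from the top camera and the pictures instead.
- **Tool tilt:** the tool picked up a tilt of about 1° on the way to the seal. It stayed for the rest of the job and had no visible effect on the result.

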